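# Seat the sensor cartridge and lock T-toggle holders in the cold stage

## Robot

A 7-joint arm with a two-finger parallel gripper is mounted at the origin on the work surface. World frame = base frame: x ahead of the robot, y to its left, z up, the work surface at z = 0. Lengths are in mm, angles in rad, forces in N, time in s.
With the tool pointing down it reaches from about 400 to 925 mm from the base axis. Payload 4.1 kg.
Tool frame: the origin (TCP) lies at the very end of the fingers, on their centre line; the grasp point (between the pads) lies 19 mm behind it (robot.grasp_offset is the distance from the TCP to the grasp point, in mm); z points along the fingers, y is the direction in which the jaws open and shut (so a half turn about z gives the same grasp; the last joint's range is limited). The gripper opens to 85 mm and grips with 20 to 120 N. Pads are 22 mm wide; open, the fingers measure 114 mm over their backs; the gripper's body (76 mm by 85 mm) begins 54 mm behind the grasp point. The pads swing forward as they close: fully open they stand 13 mm farther back than shut.
Start: joints at [1.072, 0.398, 0.045, 1.537, -0.019, 1.207, -0.051], TCP at [253.042, -598.763, 202.447] pointing down, gripper open.
Joint ranges: [-2.82, 2.82], [-0.49, 2.23], [-1.37, 1.46], [0, 2.46], [-1.36, 4.5], [0.23, 2], [-2.94, 2.94]. Speed limits (rad/s): [2.57, 2.57, 3.14, 3.14, 3.14, 3.14, 3.14].

## Interface

Orientations are given as a unit quaternion [x, y, z, w].
In Python, from cell import robot gives the robot as it stands. The module is installed in compiled form; this text tells all that it offers. Calls block until the motion is done:
- robot.reach(position, orientation): joint-space move of the TCP to a pose.
- robot.move_straight(position, ori=None, rate=150): straight line of the TCP; ori=None keeps the orientation; rate is the mean speed in mm/s.
- robot.movej(angles): joint-space move.
- robot.let_go() and robot.grab(newtons=None): open the fingers fully, or close them until they stop; newtons is the grip in N (None keeps the last).
- robot.pause(seconds).
- robot.solve_ik(position, orientation): joint angles nearest the present ones, or None.
- robot.grab_frame(name): name is "side" or "top" or "wrist"; returns a dict with "image" (384x512x3 uint8, red, green, blue), "fx", "fy", "cx", "cy" (pixels), "origin" and "rotation" of the camera in the world. Camera axes: x right, y down, z forward; pixel columns grow to the right and rows downward; lengths in mm; the calibration is good to about 2 mm. A picture is of the moment at which its call begins. There is no depth.
A pose or a line that the arm cannot do raises robot.MotionError and nothing moves.
- robot.sign_off(): hands the job in, once; it reports no verdict.
Trained networks look in a picture, given as the dict that the camera call returned (one of the last four; its "shot" number tells which), for a name from the list of things; names that differ only in an ending like _2 or _b are one class to them, and where a whole thing is asked for, a point or a joint stands for the part that bears it (a point fixed in the world has none). Each returns a list of dicts, best first, with "conf" (0 to 1); they miss things now and then, are a little off and sometimes report something else, mostly with a low value. They report only what shows in the picture. A call takes as long as a camera call. They do not tell look-alikes from the thing itself.
- robot.boxes_of(picture, name): "xyz" ([x, y, z] in mm, in world coordinates, good to about 4 mm: the middle of the surface that is visible of it).
- robot.outline_of(picture, name): "mask" (384x512 bool, what is visible of it).
Readings, each from a call of its own:
- robot.get_clock(): time.
- robot.get_joint_positions(): joint angles.
- robot.get_joint_vel(): joint speeds.
- robot.get_joint_torque(): joint torques, N m.
- robot.get_position(): TCP position.
- robot.get_eef_rot(): TCP orientation.
- robot.get_force(): force on the tool from outside, world axes, zero at the start.
- robot.get_ft_torque(): the same for the moment, N m.
- robot.get_gripper_width(): finger opening in mm.
Only numpy, scipy, OpenCV 4.12 (cv2) and the standard library are available. Lean on these libraries where they do the work, as an engineer would, in place of code of your own. Each camera call takes 0.05 s, during which the arm holds its last target. There are 200 camera calls.

## Task

Make the cold stage ready: press the red tongue of the test dock so that the latched sensor cartridge pops up, lift the cartridge out, keeping it upright, and set it fully home in the brass-walled seat on the copper stage. Take every T-toggle sample holder from its brass stand, pass its crossbar down through any free slot of the stage until the shoulder rests on the plate, and give it a quarter turn so that it is locked with the crossbar across the slot. Leave the other things on the bench where they are, and let go of everything at the end.

Things in the scene. Friction and masses are not known exactly. Their poses are not given: they have to be found in the camera images.
- stage: Fixed cold stage: copper plate 160 (x) x 240 (y) mm, 8 mm thick, on a dark steel frame, top face 40 mm above the bench, hollow below. Origin at bench level under the plate's centre, axes along its edges. Five through slots, three in the row at x = -40 mm, two in the row at x = +40 mm, and between these two a low brass-walled seat on top.
- slot_a (a point): Centre of a through slot, on the top face of the stage; the slot is 38 mm long along the stage's x and 12 mm wide along its y. Axes as the stage's. In the stage's frame it is at (-40, -75) mm.
- slot_b (a point): Centre of a through slot, on the top face of the stage; the slot is 38 mm long along the stage's x and 12 mm wide along its y. Axes as the stage's. In the stage's frame it is at (-40, 0) mm.
- slot_c (a point): Centre of a through slot, on the top face of the stage; the slot is 38 mm long along the stage's x and 12 mm wide along its y. Axes as the stage's. In the stage's frame it is at (-40, 75) mm.
- slot_d (a point): Centre of a through slot, on the top face of the stage; the slot is 38 mm long along the stage's x and 12 mm wide along its y. Axes as the stage's. In the stage's frame it is at (40, -75) mm.
- slot_e (a point): Centre of a through slot, on the top face of the stage; the slot is 38 mm long along the stage's x and 12 mm wide along its y. Axes as the stage's. In the stage's frame it is at (40, 75) mm.
- seat (a point): Where the cartridge's origin comes to rest when it is seated on the stage (x along the stage's x): floor of the brass-walled seat, level with the plate's top. The walls are 12 mm high and leave 2.5 mm of play all round the cartridge's foot when its ledge points to the stage's -x.
- dock: Fixed grey test dock, 75 x 70 mm with a 30 mm deep box behind it at +x (45 mm high). Guides 46 mm high hold the cartridge at both sides, back and front corners with about 1.5 mm of play. Origin at bench level under the seated cartridge's centre; the red latch tongue sticks out to the dock's -x.
- latch (a joint): Spring latch of the dock: its steel hook, hidden under the cartridge's cap, holds the foot ledge from above. 0 = hooked, at most 0.3 rad; clears the ledge at 0.2 to 0.25 rad; springs back when let go. On release a spring plate raises the cartridge 14 mm; it stays up and can then be lifted straight out with the latch let go.
- tongue (a point): Top face of the red latch tongue (22 mm wide, 47 mm long along the dock's x), 10 mm from its free end, 26 mm above the bench, 75 mm in front (dock -x) of the dock's origin, 42 mm in front of the cartridge's cap. Pressing it straight down by 12 to 14 mm (6 to 10 N) releases the cartridge.
- cartridge: Sensor cartridge, 0.25 kg, origin: centre of underside, z up. Aluminium body 50 (x) x 36 (y) mm, 60 mm tall; blue cap (top 15 mm, overhangs 8 mm at -x) with a white stripe along x. Foot ledge sticks out 6 mm at -x, 8 to 14 mm above the underside. Easily gripped across its 36 mm width near the top. Starts latched in the dock, origin 20 mm above the bench, axes as the dock's.
- holder1: T-toggle holder, 60 mm tall, 0.12 kg, may be absent. Origin: underside centre, z up. Steel crossbar 32 (x) x 9 (y) x 8 mm high, tapered below; 9 mm shank to 20 mm; 30 mm shoulder 20 to 24 mm; black grip wing 24 (x) x 14 (y) mm to 60 mm, yellow stripe along x on top. A half turn fits the same. Starts upright, shoulder on a loose brass stand 56 (x) x 42 x 34 mm high, slotted 40 x 14 mm, origin 14 mm above the bench.
- holder2: T-toggle holder, 60 mm tall, 0.12 kg, may be absent. Origin: underside centre, z up. Steel crossbar 32 (x) x 9 (y) x 8 mm high, tapered below; 9 mm shank to 20 mm; 30 mm shoulder 20 to 24 mm; black grip wing 24 (x) x 14 (y) mm to 60 mm, yellow stripe along x on top. A half turn fits the same. Starts upright, shoulder on a loose brass stand 56 (x) x 42 x 34 mm high, slotted 40 x 14 mm, origin 14 mm above the bench.
- holder3: T-toggle holder, 60 mm tall, 0.12 kg, may be absent. Origin: underside centre, z up. Steel crossbar 32 (x) x 9 (y) x 8 mm high, tapered below; 9 mm shank to 20 mm; 30 mm shoulder 20 to 24 mm; black grip wing 24 (x) x 14 (y) mm to 60 mm, yellow stripe along x on top. A half turn fits the same. Starts upright, shoulder on a loose brass stand 56 (x) x 42 x 34 mm high, slotted 40 x 14 mm, origin 14 mm above the bench.
- holder4: T-toggle holder, 60 mm tall, 0.12 kg, may be absent. Origin: underside centre, z up. Steel crossbar 32 (x) x 9 (y) x 8 mm high, tapered below; 9 mm shank to 20 mm; 30 mm shoulder 20 to 24 mm; black grip wing 24 (x) x 14 (y) mm to 60 mm, yellow stripe along x on top. A half turn fits the same. Starts upright, shoulder on a loose brass stand 56 (x) x 42 x 34 mm high, slotted 40 x 14 mm, origin 14 mm above the bench.
- holder5: T-toggle holder, 60 mm tall, 0.12 kg, may be absent. Origin: underside centre, z up. Steel crossbar 32 (x) x 9 (y) x 8 mm high, tapered below; 9 mm shank to 20 mm; 30 mm shoulder 20 to 24 mm; black grip wing 24 (x) x 14 (y) mm to 60 mm, yellow stripe along x on top. A half turn fits the same. Starts upright, shoulder on a loose brass stand 56 (x) x 42 x 34 mm high, slotted 40 x 14 mm, origin 14 mm above the bench.
- float_valve: Bystander: copper float, 64 mm across and 62 mm high, with a brass arm reaching 117 mm along its x. Origin under the float.
- bakelite_knob: Bystander: black bakelite knob, 42 mm across, 25 mm high, origin under its centre.
- flange: Bystander: steel flange disc, 90 mm across, 12 mm thick with a 36 mm bore, origin under its centre.
- stopper: Bystander: cork stopper in a brass collar, 40 mm across, 40 mm high, origin under its centre.
There are look-alikes about, which are no part of the job. Leave any pink look-alike of the holder4 alone.

How it is judged (in metres and radians):
On the way, in this order (a step that is already met when the one before it is completed fails the run):
1. the latch tongue is pressed (latch beyond 0.15 rad) (value of joint latch above 0.15 rad), for 0.05 s.
2. the cartridge stands fully home in the seat on the stage (horizontal distance between cartridge and seat below 0.01 m and z of cartridge in the frame of seat below 0.004 m and angle between the x axis of cartridge and the x axis of stage, either way round below 0.15 rad and angle between cartridge's own z axis and vertical below 0.1 rad and linear speed of cartridge below 0.02 m/s), for 0.2 s.
At the end, for the whole second after the job is handed in: Cartridge in the seat (10 mm, underside within 4 mm of the floor, square 0.15 rad, upright 0.1 rad); every holder present in a slot (10 mm from its centre, origin 16.5 to 24 mm below the plate top), crossbar across the slot within 0.4 rad, upright 0.15 rad; all at rest (all of step 2 and ((horizontal distance between holder1 and slot_a below 0.01 m and z of holder1 in the frame of slot_a between -0.024 and -0.0165 m) or (horizontal distance between holder1 and slot_b below 0.01 m and z of holder1 in the frame of slot_b between -0.024 and -0.0165 m) or (horizontal distance between holder1 and slot_c below 0.01 m and z of holder1 in the frame of slot_c between -0.024 and -0.0165 m) or (horizontal distance between holder1 and slot_d below 0.01 m and z of holder1 in the frame of slot_d between -0.024 and -0.0165 m) or (horizontal distance between holder1 and slot_e below 0.01 m and z of holder1 in the frame of slot_e between -0.024 and -0.0165 m)) and angle between the x axis of each of holder1, holder2, holder3, holder4, holder5 and the y axis of stage, either way round below 0.4 rad and angle between each of holder1, holder2, holder3, holder4, holder5's own z axis and vertical below 0.15 rad and linear speed of each of holder1, holder2, holder3, holder4, holder5 below 0.02 m/s and ((horizontal distance between holder2 and slot_a below 0.01 m and z of holder2 in the frame of slot_a between -0.024 and -0.0165 m) or (horizontal distance between holder2 and slot_b below 0.01 m and z of holder2 in the frame of slot_b between -0.024 and -0.0165 m) or (horizontal distance between holder2 and slot_c below 0.01 m and z of holder2 in the frame of slot_c between -0.024 and -0.0165 m) or (horizontal distance between holder2 and slot_d below 0.01 m and z of holder2 in the frame of slot_d between -0.024 and -0.0165 m) or (horizontal distance between holder2 and slot_e below 0.01 m and z of holder2 in the frame of slot_e between -0.024 and -0.0165 m)) and ((horizontal distance between holder3 and slot_a below 0.01 m and z of holder3 in the frame of slot_a between -0.024 and -0.0165 m) or (horizontal distance between holder3 and slot_b below 0.01 m and z of holder3 in the frame of slot_b between -0.024 and -0.0165 m) or (horizontal distance between holder3 and slot_c below 0.01 m and z of holder3 in the frame of slot_c between -0.024 and -0.0165 m) or (horizontal distance between holder3 and slot_d below 0.01 m and z of holder3 in the frame of slot_d between -0.024 and -0.0165 m) or (horizontal distance between holder3 and slot_e below 0.01 m and z of holder3 in the frame of slot_e between -0.024 and -0.0165 m)) and ((horizontal distance between holder4 and slot_a below 0.01 m and z of holder4 in the frame of slot_a between -0.024 and -0.0165 m) or (horizontal distance between holder4 and slot_b below 0.01 m and z of holder4 in the frame of slot_b between -0.024 and -0.0165 m) or (horizontal distance between holder4 and slot_c below 0.01 m and z of holder4 in the frame of slot_c between -0.024 and -0.0165 m) or (horizontal distance between holder4 and slot_d below 0.01 m and z of holder4 in the frame of slot_d between -0.024 and -0.0165 m) or (horizontal distance between holder4 and slot_e below 0.01 m and z of holder4 in the frame of slot_e between -0.024 and -0.0165 m)) and ((horizontal distance between holder5 and slot_a below 0.01 m and z of holder5 in the frame of slot_a between -0.024 and -0.0165 m) or (horizontal distance between holder5 and slot_b below 0.01 m and z of holder5 in the frame of slot_b between -0.024 and -0.0165 m) or (horizontal distance between holder5 and slot_c below 0.01 m and z of holder5 in the frame of slot_c between -0.024 and -0.0165 m) or (horizontal distance between holder5 and slot_d below 0.01 m and z of holder5 in the frame of slot_d between -0.024 and -0.0165 m) or (horizontal distance between holder5 and slot_e below 0.01 m and z of holder5 in the frame of slot_e between -0.024 and -0.0165 m))); the robot touches nothing.
It fails at once if another thing on the bench (float valve, knob, flange, stopper) is moved by more than 30 mm (distance of any of float_valve, bakelite_knob, flange, stopper from where it was at the start of the episode above 0.03 m).
It fails at once if the cartridge is tipped by more than 0.6 rad (angle between cartridge's own z axis and vertical above 0.6 rad).
Of holder1, holder2, holder3, holder4, holder5 only 3 to 5 are there at a start; the rules pass over those that are not, and their reading is None.
At some moment in a run one of stand1, stand2, stand3, stand4, stand5 may be knocked a few centimetres aside while the robot is not near it.
It also fails if it takes over 210 s, if anything falls off the work surface, if the arm or the gripper's body presses on something with over 40 N, if the wrist force passes 120 N, or if a joint passes its speed limit or range.

## Working session

There is one attempt and no reset: what is moved stays moved. The work goes in short steps, each a Python script; the robot and the scene stay as the last script left them, time stands still between calls to the robot, and variables do not carry over. Pictures are saved under pics/ and viewed, about 12 in all and at most 16, crops included, and the job is handed in when it is done.

```bash
mkdir -p pics; cat > h.py <<'E'
from cell import robot
import numpy as np, cv2
from scipy.spatial.transform import Rotation as R
def save(p,name,crop=None,scale=1):
    im=p["image"][:,:,::-1]
    if crop: im=im[crop[1]:crop[3],crop[0]:crop[2]]
    cv2.imwrite(f"pics/{name}.png",cv2.resize(im,None,fx=scale,fy=scale,interpolation=cv2.INTER_CUBIC))
def ray(p,u,v,z):
    d=np.array(p["rotation"])@np.array([(u-p["cx"])/p["fx"],(v-p["cy"])/p["fy"],1]); o=np.array(p["origin"])
    return o+d*(z-o[2])/d[2]
def proj(p,X):
    c=np.array(p["rotation"]).T@(np.array(X)-np.array(p["origin"]))
    return np.array([p["fx"]*c[0]/c[2]+p["cx"],p["fy"]*c[1]/c[2]+p["cy"]])
def down(yaw): # tool pointing down, jaw axis (tool y) at angle yaw from world x... tool x at yaw
    return (R.from_euler('z',yaw)*R.from_euler('x',np.pi)).as_quat()
E
python3 - <<'E'
from h import *
print(R.from_quat(robot.get_eef_rot()).as_matrix().round(2))
for n in ("top","side"):
    p=robot.grab_frame(n); save(p,n+"0",scale=1.5); print(n,np.round(p["origin"]),np.round(p["rotation"],2).tolist(),p["fx"])
    for t in ("stage","dock","tongue","cartridge","holder1","float_valve","bakelite_knob","flange","stopper"):
        print(t,[(np.round(b["xyz"]).tolist(),round(b["conf"],2)) for b in robot.boxes_of(p,t)])
E
```

```text
[[ 0.92  0.39 -0.  ]
 [ 0.39 -0.92  0.  ]
 [-0.   -0.   -1.  ]]
top [ 360.    9. 1415.] [0.71, -0.7, 0.06, -0.04] 459.4723800562026
stage []
dock [([520.0, 323.0, 20.0], 0.97)]
tongue [([488.0, 330.0, 27.0], 0.59), ([574.0, 30.0, 41.0], 0.26)]
cartridge [([451.0, -245.0, 57.0], 0.74), ([540.0, 331.0, 81.0], 0.67), ([488.0, 326.0, 26.0], 0.25)]
holder1 [([454.0, -243.0, 56.0], 0.58), ([660.0, -212.0, 64.0], 0.57), ([432.0, -378.0, 62.0], 0.55), ([748.0, -191.0, 48.0], 0.51), ([529.0, -362.0, 56.0], 0.45), ([575.0, 37.0, 42.0], 0.24)]
float_valve [([575.0, 33.0, 47.0], 0.75), ([756.0, -88.0, 52.0], 0.59)]
bakelite_knob [([374.0, 110.0, 26.0], 0.66)]
flange [([749.0, 120.0, 16.0], 0.92)]
stopper [([576.0, 38.0, 41.0], 0.6), ([330.0, -164.0, 34.0], 0.52), ([454.0, -243.0, 54.0], 0.49)]
side [ 321. -738.  976.] [0.93, -0.17, 0.05, -0.33] 472.75279752475586
stage [([570.0, 3.0, 42.0], 0.95)]
dock [([536.0, 317.0, 24.0], 0.62)]
tongue [([491.0, 327.0, 31.0], 0.41), ([525.0, -370.0, 58.0], 0.17)]
cartridge [([544.0, 322.0, 79.0], 0.78)]
holder1 [([433.0, -388.0, 62.0], 0.83), ([686.0, -300.0, 39.0], 0.77), ([457.0, -255.0, 59.0], 0.71), ([524.0, -370.0, 59.0], 0.65), ([658.0, -222.0, 56.0], 0.65), ([749.0, -203.0, 36.0], 0.63), ([573.0, 5.0, 38.0], 0.28)]
float_valve [([756.0, -104.0, 44.0], 0.71), ([525.0, -372.0, 60.0], 0.37)]
bakelite_knob [([375.0, 107.0, 23.0], 0.57)]
flange [([747.0, 119.0, 16.0], 0.84)]
stopper [([334.0, -174.0, 38.0], 0.71)]
```

View pics/top0.png

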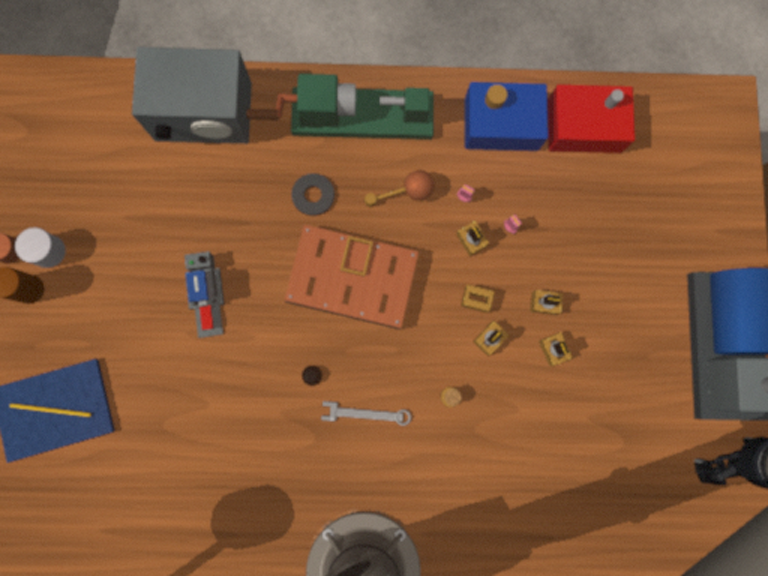

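View pics/side0.png

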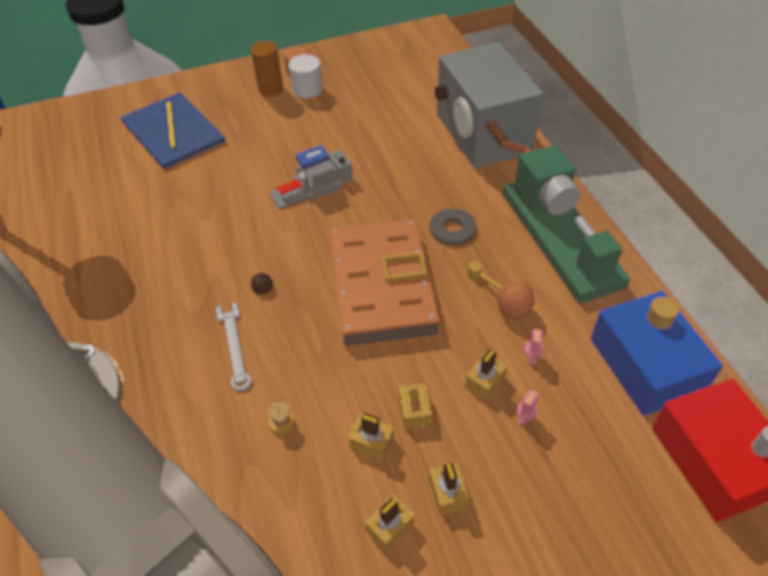

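The top and side pictures agree. There are four black holders with yellow stripes in brass stands (1.5x top picture: (473,237), (491,338), (547,301), (556,348)) and one empty stand at (478,297). Two pink look-alikes sit at (466,193) and (513,224). The stage is at (352,276), turned, with the seat towards +x. The dock is at (203,290) with its tongue towards the robot. Next come the wrist close-ups.

```bash
cat >> h.py <<'E'
def look(name,x,y,z,yaw):
    robot.reach([x,y,z],down(yaw)); robot.pause(0.2)
    return robot.grab_frame("wrist")
E
python3 - <<'E'
from h import *
S=[(527,-365),(431,-380),(454,-246),(660,-215)]
ims=[]
for i,(x,y) in enumerate(S):
    p=look("h",x-60,y,260,0.0)
    if i==0: print(np.round(p["origin"]),np.round(p["rotation"],2).tolist(),p["fx"],robot.get_position())
    np.savez(f"h{i}.npz",**{k:p[k] for k in("image","fx","fy","cx","cy","origin","rotation")})
    for b in robot.boxes_of(p,"holder1"): print(i,np.round(b["xyz"]),round(b["conf"],2))
    ims.append(p["image"])
for n,x,y in (("stage",515,10),("dock",460,325)):
    p=look(n,x,y,320,0.0); np.savez(n+".npz",**{k:p[k] for k in("image","fx","fy","cx","cy","origin","rotation")})
    for t in ("stage","dock","tongue","cartridge"):
        print(n,t,[(np.round(b["xyz"]).tolist(),round(b["conf"],2)) for b in robot.boxes_of(p,t)])
    ims.append(p["image"])
m=np.vstack([np.hstack(ims[0:2]),np.hstack(ims[2:4])])[:,:,::-1]; cv2.imwrite("pics/hold.png",cv2.resize(m,(800,600)))
cv2.imwrite("pics/sd.png",cv2.resize(np.hstack(ims[4:]),(800,300))[:,:,::-1])
cv2.imwrite("pics/stage1.png",cv2.resize(ims[4],(800,600))[:,:,::-1])
cv2.imwrite("pics/dock1.png",cv2.resize(ims[5],(800,600))[:,:,::-1])
print(robot.get_clock())
E
```

```text
[ 535. -365.  432.] [-0.7, 0.7, 0.1, -0.1] 334.2093880906146 [ 466.20218222 -366.03377955  259.75082679]
0 [ 437. -383.   58.] 0.71
0 [ 459. -256.   60.] 0.68
0 [559. -82.  25.] 0.51
1 [ 520. -364.   53.] 0.87
1 [ 435. -383.   73.] 0.8
1 [ 456. -254.   64.] 0.69
2 [ 461. -250.   70.] 0.76
2 [ 436. -377.   63.] 0.66
2 [ 526. -360.   65.] 0.57
3 [ 534. -360.   59.] 0.97
3 [ 750. -198.   55.] 0.83
3 [ 661. -220.   78.] 0.66
3 [ 691. -293.   58.] 0.66
3 [ 462. -250.   59.] 0.56
stage stage [([581.0, 34.0, 38.0], 0.79)]
stage dock [([544.0, 314.0, 23.0], 0.95), ([543.0, 315.0, 64.0], 0.26)]
stage tongue [([492.0, 325.0, 25.0], 0.6)]
stage cartridge [([544.0, 318.0, 64.0], 0.64), ([583.0, 36.0, 40.0], 0.18)]
dock stage [([570.0, 74.0, 38.0], 0.91)]
dock dock [([543.0, 333.0, 27.0], 0.66)]
dock tongue [([486.0, 329.0, 26.0], 0.81)]
dock cartridge [([544.0, 333.0, 83.0], 0.62)]
8.4333
```

View pics/hold.png

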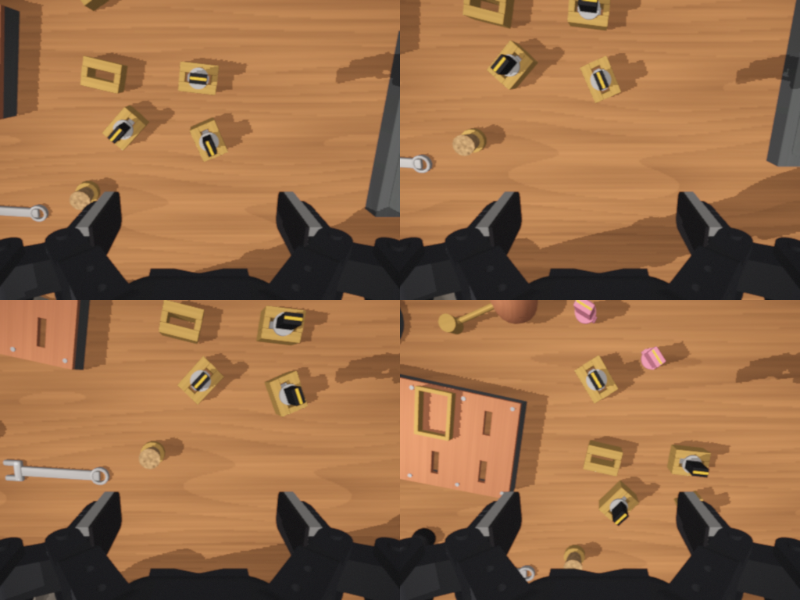

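View pics/stage1.png

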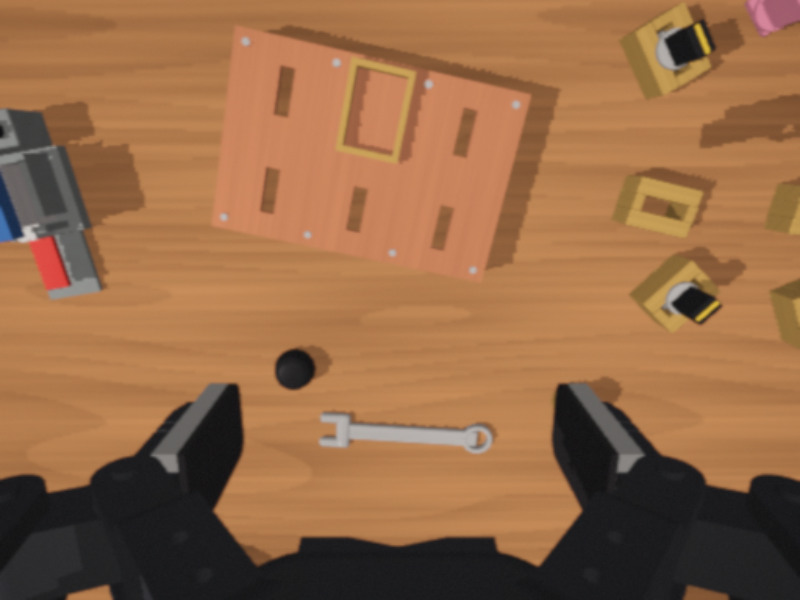

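View pics/dock1.png

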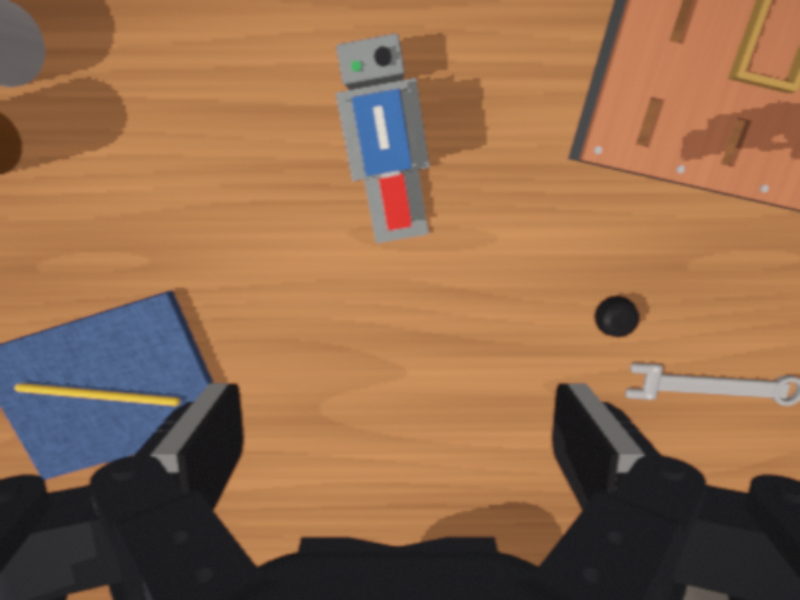

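```bash
cat >> h.py <<'E'
def ray(p,u,v,z):
    u,v=np.atleast_1d(u),np.atleast_1d(v)
    d=R.from_quat(p["rotation"]).apply(np.c_[(u-p["cx"])/p["fx"],(v-p["cy"])/p["fy"],np.ones(len(u))]); o=np.array(p["origin"])
    return o+d*((z-o[2])/d[:,2])[:,None]
def proj(p,X):
    c=R.from_quat(p["rotation"]).inv().apply(np.array(X)-np.array(p["origin"]))
    return np.array([p["fx"]*c[0]/c[2]+p["cx"],p["fy"]*c[1]/c[2]+p["cy"]])
def rects(p,mask,z,amin=20):
    out=[]
    cs,_=cv2.findContours(mask.astype(np.uint8),cv2.RETR_EXTERNAL,cv2.CHAIN_APPROX_NONE)
    for c in cs:
        if cv2.contourArea(c)<amin: continue
        w=ray(p,c[:,0,0],c[:,0,1],z)[:,:2].astype(np.float32)
        (cx,cy),(a,b),t=cv2.minAreaRect(w)
        if a<b: a,b,t=b,a,t+90
        out.append((round(cx,1),round(cy,1),round(a,1),round(b,1),round((t+90)%180-90,1)))
    return out
def hsv(p): return cv2.cvtColor(np.ascontiguousarray(p["image"]),cv2.COLOR_RGB2HSV)
YEL=lambda p:cv2.inRange(hsv(p),(23,170,150),(32,255,255))>0
E
python3 - <<'E'
from h import *
p=dict(np.load("stage.npz")); print(p["origin"],p["rotation"]); h=hsv(p)
for q in ((150,100),(220,60),(130,80),(300,200),(180,57),(172,60)): print(q,h[q[1],q[0]])
cop=cv2.inRange(h,(4,110,120),(10,200,255)); cop=cv2.morphologyEx(cop,cv2.MORPH_CLOSE,np.ones((9,9)))
print("stage",rects(p,cop,40,3000))
# slots: dark within plate
sl=cv2.inRange(h,(0,0,0),(30,255,150)); 
print("dark",rects(p,sl,40,30))
p=dict(np.load("dock.npz")); h=hsv(p)
for q in ((240,110),(253,130),(243,82)): print(q,h[q[1],q[0]])
print("blue",rects(p,cv2.morphologyEx(cv2.inRange(h,(100,150,90),(120,255,255)),cv2.MORPH_CLOSE,np.ones((3,3))),80,200))
print("white",rects(p,cv2.inRange(h,(0,0,180),(180,60,255)),80,20))
print("red",rects(p,cv2.inRange(h,(0,190,120),(4,255,255))|cv2.inRange(h,(175,190,120),(180,255,255)),26,100))
for i in range(4):
    p=dict(np.load(f"h{i}.npz")); print(i,rects(p,YEL(p),74,12))
E
```

```text
[584.93558226   9.31504354 491.09815973] [-0.6990907   0.70149835  0.09844846 -0.0973661 ]
(150, 100) [ 11 138 202]
(220, 60) [ 14 138 203]
(130, 80) [ 14 143 191]
(300, 200) [ 14 142 189]
(180, 57) [ 13 152 124]
(172, 60) [ 11 137 201]
stage [(576.9, 36.2, 237.8, 157.5, 77.7)]
dark [(131.6, -319.3, 52.2, 20.6, 89.9), (133.3, 343.6, 54.0, 20.7, 89.9), (332.5, -1.0, 165.8, 14.6, 83.7), (269.0, 9.0, 795.9, 215.5, -89.4), (392.9, 101.7, 55.0, 38.6, -53.8), (439.5, -340.6, 66.6, 24.6, 11.7), (469.8, -246.0, 80.8, 73.0, 67.8), (520.3, -28.2, 35.3, 8.9, -12.8), (537.0, -217.8, 36.8, 13.1, 75.6), (536.3, 45.4, 35.6, 9.5, -12.3), (540.4, -319.8, 45.3, 21.6, -5.6), (552.7, 118.6, 35.7, 10.2, -12.4), (547.2, -217.4, 79.0, 45.6, 85.1), (523.6, 314.2, 113.0, 37.0, 10.7), (599.1, -45.5, 35.7, 9.5, -12.3), (551.9, 269.5, 162.6, 89.4, 14.7), (603.8, -278.5, 79.7, 36.0, -78.3), (631.4, 101.3, 36.4, 10.5, -12.4), (649.0, -183.5, 54.1, 15.5, 26.5), (583.0, 10.7, 236.9, 155.8, 77.4), (675.9, -198.6, 12.5, 6.2, -44.1), (681.1, 251.2, 38.9, 4.4, 89.8), (667.6, -228.6, 59.0, 52.2, -44.8)]
(240, 110) [107 149 168]
(253, 130) [  1 194 219]
(243, 82) [ 21  18 222]
blue [(543.6, 336.3, 55.1, 32.7, 9.7)]
white [(333.6, 44.3, 110.9, 13.3, 87.0), (338.4, 114.6, 29.5, 22.1, -3.0), (547.5, 337.3, 31.0, 7.5, 9.4)]
red [(487.0, 326.9, 42.2, 17.8, 9.9)]
0 [(435.8, -380.3, 21.1, 3.0, 26.0), (455.8, -248.1, 20.5, 2.9, -43.5), (531.4, -364.1, 19.8, 2.9, 83.7)]
1 [(436.2, -380.3, 19.8, 3.0, 23.5), (456.2, -248.1, 20.1, 3.1, -43.3)]
2 [(435.7, -380.5, 20.8, 2.9, 23.8), (456.0, -248.4, 20.1, 3.1, -43.5), (531.5, -363.8, 21.8, 2.9, 83.4)]
3 [(455.5, -248.3, 20.6, 3.0, -44.5), (531.1, -363.7, 20.1, 3.1, 82.4), (662.2, -211.7, 19.9, 2.8, 31.6)]
```

The stage outline and the slot blobs agree to about 1 mm (centre (576.7, 36.3), yaw -12.3°). The holder stripes repeat to about 0.5 mm across the pictures. Now I press the tongue.

```bash
cat >> h.py <<'E'
ST=np.array([576.7,36.3]); SY=np.radians(-12.3); DO=np.array([547.5,337.0]); DY=np.radians(9.7)
def at(o,yaw,x,y): return o+np.array([x*np.cos(yaw)-y*np.sin(yaw),x*np.sin(yaw)+y*np.cos(yaw)])
def dump(p,n): np.savez(n+".npz",**{k:p[k] for k in("image","fx","fy","cx","cy","origin","rotation")})
E
python3 - <<'E'
from h import *
robot.grab(30)
q=(R.from_euler('z',DY)*R.from_euler('y',-0.21)*R.from_euler('x',np.pi)).as_quat()
print(R.from_quat(q).apply([0,0,1]))
x,y=at(DO,DY,-71,0)
robot.reach([x,y,110],q); robot.move_straight([x,y,36],q)
f0=robot.get_force()[2]; 
for z in np.arange(30,9,-1.5):
    robot.move_straight([x,y,z],q,rate=30); f=robot.get_force()[2]-f0
    print(round(z,1),round(robot.get_position()[2],1),round(f,1))
    if abs(f)>18: break
robot.pause(0.3); print(robot.get_force()[2]-f0)
robot.move_straight([x-5,y,60],q); robot.move_straight([x-20,y,140],q); robot.let_go()
x,y=at(DO,DY,-70,0)
p=look("d",x,y,200,DY); dump(p,"dock2"); save(p,"dock2",scale=1.5)
h=hsv(p)
for z in (80,94): print(z,rects(p,cv2.morphologyEx(cv2.inRange(h,(100,130,90),(120,255,255)),cv2.MORPH_CLOSE,np.ones((3,3))),z,200), rects(p,cv2.inRange(h,(0,0,180),(180,60,255)),z,20))
print(robot.get_clock())
E
```

```text
[ 0.20547965  0.03512328 -0.97803091]
30.0 30.3 -0.8
28.5 28.5 0.3
27.0 26.9 -1.3
25.5 25.3 -0.3
24.0 23.9 -0.4
22.5 22.4 -0.7
21.0 20.9 -0.4
19.5 19.4 0.0
18.0 17.9 -1.0
16.5 16.4 -0.2
15.0 14.9 -0.7
13.5 13.4 -0.6
12.0 11.9 -0.4
10.5 10.4 -0.5
-0.9342677288806975
80 [(543.5, 336.5, 55.8, 35.1, 9.5)] [(547.6, 337.0, 30.4, 6.7, 9.7)]
94 [(543.6, 336.6, 53.1, 33.4, 9.5)] [(547.5, 337.0, 29.0, 6.4, 9.7)]
17.225
```

View pics/dock2.png

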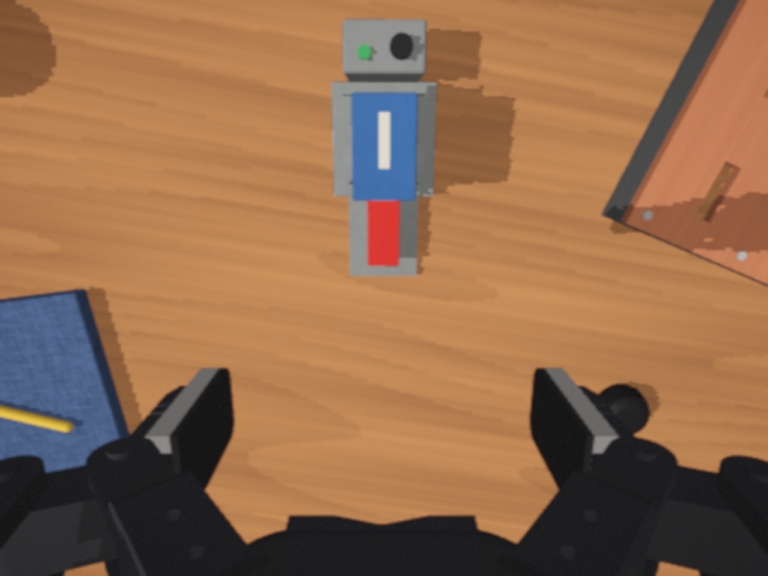

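```bash
python3 - <<'E'
from h import *
robot.grab(30); print(robot.get_gripper_width())
q=(R.from_euler('z',DY)*R.from_euler('y',-0.21)*R.from_euler('x',np.pi)).as_quat()
x,y=at(DO,DY,-71,0)
robot.reach([x,y,110],q); robot.move_straight([x,y,36],q)
print(np.round(robot.get_force(),1))
robot.move_straight([x,y,16],q,rate=50); robot.pause(.3)
print(np.round(robot.get_force(),1),robot.get_position(),R.from_quat(robot.get_eef_rot()).apply([0,0,1]), x,y)
p=robot.grab_frame("wrist"); save(p,"press"); s=robot.grab_frame("side"); save(s,"pressside",(160,60,270,160),5)
a=cv2.imread("pics/press.png"); b=cv2.imread("pics/pressside.png"); b=cv2.resize(b,(422,384)); cv2.imwrite("pics/pr.png",cv2.resize(np.hstack([a,b]),(800,329)))
E
```

```text
-0.1385048031642536
[-0.3  0.3  0.3]
[-0.4  0.6  0. ] [477.6557502  325.16711027  16.23303916] [ 0.20583455  0.03537056 -0.97794737] 477.5150536946914 325.0372540508848
```

View pics/pr.png

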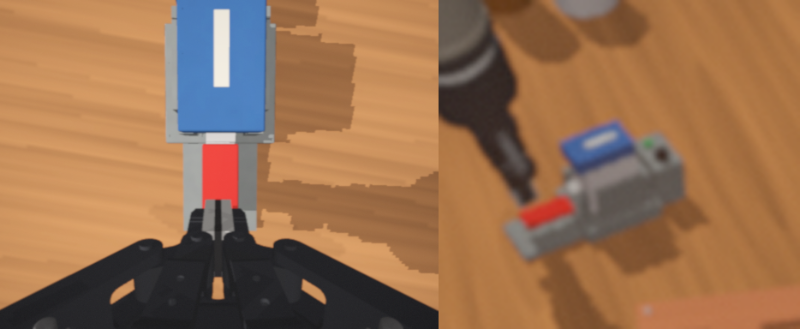

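```bash
python3 - <<'E'
from h import *
s=robot.grab_frame("side"); t=robot.get_position(); d=R.from_quat(robot.get_eef_rot()).apply([0,0,1])
for k in (0,20): 
    print((proj(s,np.array(t)-k*d)-[160,60])*[3.29,3.29]+[438,0])
for X in (-85,-38): print("tongue",(proj(s,[*at(DO,DY,X,0),26])-[160,60])*3.29+[438,0])
w=robot.grab_frame("wrist"); print(proj(w,t)*800/934,[proj(w,[*at(DO,DY,X,0),26])*800/934 for X in(-85,-75,-38)])
E
```

```text
[538.07527498 219.23969237]
[530.96034914 204.64686849]
tongue [522.41704299 216.58259392]
tongue [569.61276217 198.26346348]
[219.89252942 195.30899843] [array([220.00632532, 220.85600556]), array([220.00505202, 204.72381142]), array([220.00025578, 143.95746528])]
```

```bash
python3 - <<'E'
from h import *
x,y,_=robot.get_position(); out=[]
for z in (40,16,9,5):
    robot.move_straight([x,y,z],rate=40); robot.pause(.2)
    f=np.round(robot.get_force(),1); print(z,np.round(robot.get_position(),1),f,np.round(robot.get_ft_torque(),2))
    s=robot.grab_frame("side"); out.append(cv2.resize(s["image"][85:150,165:245,::-1],None,fx=5,fy=4.6,interpolation=cv2.INTER_CUBIC))
    if np.linalg.norm(f)>25: break
while len(out)<4: out.append(out[-1])
cv2.imwrite("pics/zz.png",np.vstack([np.hstack(out[:2]),np.hstack(out[2:4])]))
E
```

```text
40 [477.4 324.9  39.7] [-0.6  0.4  0.1] [ 0.04  0.27 -0.01]
16 [477.8 325.3  16.3] [ 0.  -0.3 -0.6] [-0.03  0.23 -0.  ]
9 [477.6 325.1   9. ] [-0.1  0.6  0.8] [ 0.01  0.19 -0.01]
5 [477.6 325.1   5. ] [-0.6  0.5  0.5] [-0.06  0.26 -0.01]
```

View pics/zz.png

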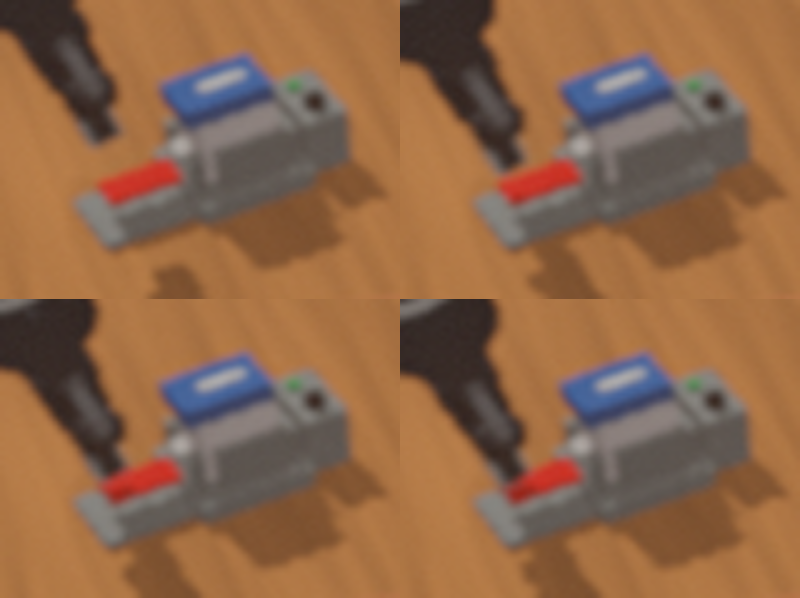

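```bash
python3 - <<'E'
from h import *
x,y,_=robot.get_position(); w=robot.grab_frame("wrist"); save(w,"w5",(130,100,380,290),3)
t=np.array(robot.get_position()); d=R.from_quat(robot.get_eef_rot()).apply([0,0,1])
print([((proj(w,t-k*d)-[130,100])*3).round() for k in (0,10,20,30)],[((proj(w,[*at(DO,DY,X,0),26])-[130,100])*3).round() for X in(-85,-75,-38)])
for z in (3,1,-1,-3):
    try: robot.move_straight([x,y,z],rate=30)
    except Exception as e: print(e); break
    robot.pause(.1); f=np.array(robot.get_force()); print(z,robot.get_position()[2].round(1),f.round(1))
    if np.linalg.norm(f)>20: break
E
```

```text
[array([380., 384.]), array([381., 406.]), array([381., 430.]), array([381., 457.])] [array([381., 492.]), array([381., 431.]), array([381., 204.])]
3 3.0 [-0.3 -0.6  0.3]
1 1.0 [-0.5  0.3 -0. ]
-1 -0.7 [-0.1  0.1  2.2]
-3 -3.0 [-1.4 -0.1  2.1]
```

View pics/w5.png

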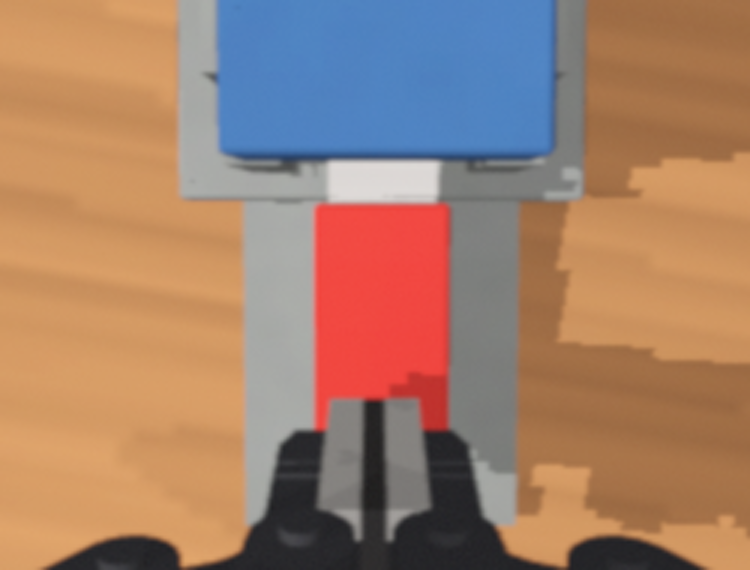

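```bash
python3 - <<'E'
from h import *
x,y,_=robot.get_position()
for z in np.arange(-5,-22,-1.5):
    try: robot.move_straight([x,y,z],rate=30)
    except Exception as e: print(e); break
    f=np.array(robot.get_force()); print(z,robot.get_position()[2].round(1),f.round(1))
    if np.linalg.norm(f)>22: break
robot.pause(.3)
w=robot.grab_frame("wrist"); save(w,"w6")
s=robot.grab_frame("side"); a=cv2.resize(s["image"][85:150,165:245,::-1],(473,384),interpolation=cv2.INTER_CUBIC)
cv2.imwrite("pics/w6.png",cv2.resize(np.hstack([w["image"][:,:,::-1],a]),(800,312))); print(robot.get_clock())
E
```

```text
-5.0 -5.2 [-2.1  0.   3.1]
-6.5 -6.8 [-2.1  0.7  2.7]
-8.0 -8.3 [-4.  -0.3  3.9]
-9.5 -9.7 [-4.8 -0.5  4.7]
-11.0 -11.1 [-4.1 -0.7  4.6]
-12.5 -12.5 [-5.  -0.6  5.6]
-14.0 -13.9 [-5.6 -1.   6.1]
-15.5 -15.5 [-6.  -1.9  6.4]
-17.0 -16.2 [-9.5 -2.6 13.5]
-18.5 -16.6 [-13.6  -4.4  22.7]
27.575
```

View pics/w6.png

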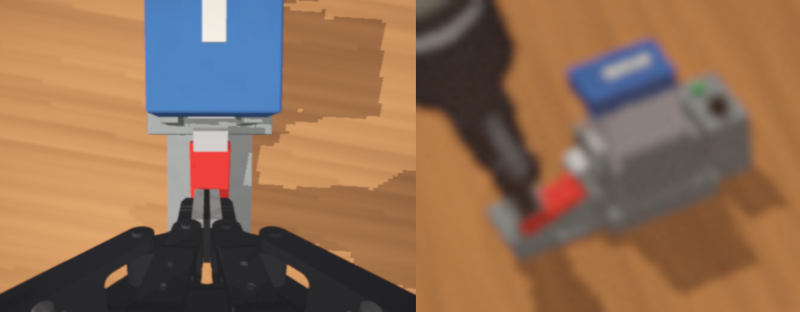

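The tongue picture shows the red tongue pushed down and the cap raised, so the cartridge has popped up. The fingertips made contact about 25 mm behind the reported TCP. I'll check that tool length with one vertical touch on the bench before grasping.

```bash
python3 - <<'E'
from h import *
x,y,_=robot.get_position()
robot.move_straight([x-10,y,60]); 
robot.reach([430,270,60],down(DY))
robot.move_straight([430,270,8],rate=100)
for z in np.arange(4,-36,-2):
    robot.move_straight([430,270,z],rate=40); f=robot.get_force()[2]
    if f>5: break
print(z,robot.get_position().round(1),f)
robot.move_straight([430,270,200],rate=250); robot.let_go()
x,y=at(DO,DY,-70,0)
p=look("d",x,y,230,DY); h=hsv(p); save(p,"pop")
for z in (80,94): print(z,rects(p,cv2.morphologyEx(cv2.inRange(h,(100,130,90),(120,255,255)),cv2.MORPH_CLOSE,np.ones((3,3))),z,200), rects(p,cv2.inRange(h,(0,0,180),(180,60,255)),z,20))
print(robot.get_position(),robot.get_clock())
E
```

```text
-30 [430.2 270.2 -28.8] 12.12076555789337
80 [(543.8, 336.4, 58.5, 36.1, 9.0)] [(548.2, 337.0, 31.9, 6.5, 9.6)]
94 [(543.9, 336.4, 55.9, 34.5, 9.0)] [(548.2, 337.0, 30.5, 6.3, 9.6)]
[477.96653868 324.1065311  229.57788391] 36.2917
```

```bash
python3 - <<'E'
from h import *
print(robot.grasp_offset)
x,y=547.8,337.0
robot.reach([x,y,150],down(DY)); robot.move_straight([x,y,27],rate=120)
robot.grab(50); print("w",robot.get_gripper_width(),robot.get_position(),np.round(robot.get_force(),1))
robot.move_straight([x,y,150],rate=100); print("w",robot.get_gripper_width(),np.round(robot.get_force(),1))
sx,sy=at(ST,SY,40,0); robot.reach([sx,sy,150],down(SY)); robot.pause(.3)
w=robot.grab_frame("wrist"); save(w,"held"); s=robot.grab_frame("side")
a=cv2.resize(s["image"][100:230,180:320,::-1],(414,384),interpolation=cv2.INTER_CUBIC)
cv2.imwrite("pics/held.png",cv2.resize(np.hstack([w["image"][:,:,::-1],a]),(800,332)))
print(robot.get_position(),robot.get_clock())
E
```

```text
18.700000000000003
w 35.95703736872591 [548.03654315 336.8385895   27.3730447 ] [ 0.1 -0.9  2.2]
w 35.34612274448216 [ 0.6 -0.4 -2.9]
[615.74530879  28.33617243 149.9812716 ] 41.475
```

View pics/held.png

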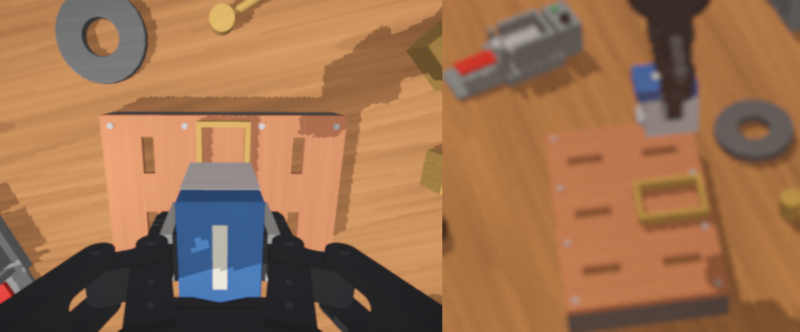

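Cartridge held upright and in line with the seat (wrist view: cap centre column 220, seat centre 223). Lowering it now.

```bash
python3 - <<'E'
from h import *
sx,sy=at(ST,SY,40,0); q=down(SY)
robot.move_straight([sx,sy,55],q,rate=150); robot.pause(.1); f0=np.array(robot.get_force()); print(f0)
for z in np.arange(51,30,-2):
    robot.move_straight([sx,sy,z],q,rate=50); f=np.array(robot.get_force())-f0; print(z,robot.get_position()[2].round(1),f.round(1))
    if f[2]>8: break
robot.let_go(); robot.move_straight([sx,sy,140],q,rate=200)
x,y=at(ST,SY,-50,0); p=look("s",x,y,230,SY); h=hsv(p)
print(rects(p,cv2.morphologyEx(cv2.inRange(h,(100,130,90),(120,255,255)),cv2.MORPH_CLOSE,np.ones((3,3))),100,200),rects(p,cv2.inRange(h,(0,0,180),(180,60,255)),100,20))
print("expect stripe",at(ST,SY,40,0),at(ST,SY,36,0),robot.get_clock()); save(p,"seated",scale=1.5); dump(p,"seated")
s=robot.grab_frame("side"); save(s,"seatside",(200,120,330,230),5)
E
```

```text
[ 0.32372674  0.22963053 -3.06067736]
51 51.1 [-0.8 -0.3  1.1]
49 48.8 [-0.9 -0.   0.4]
47 46.8 [ 0.4 -0.4 -0.2]
45 44.8 [-0.5 -0.7 -0.2]
43 42.8 [-0.6  0.   0.2]
41 40.8 [-0.9 -0.8  1.1]
39 38.8 [-0.9 -0.2  0.3]
37 37.0 [ 0.7 -0.4 -0.1]
35 35.0 [ 1.3 -0.6  0.8]
33 33.8 [-1.  -0.5  6.3]
31 33.8 [-5.7 -2.3 18.2]
[(612.2, 29.9, 55.3, 34.0, -12.4)] [(373.8, 67.5, 23.7, 18.8, -4.1), (369.8, 11.5, 83.0, 10.4, 85.9), (529.1, 283.1, 13.7, 8.8, -76.7), (554.2, 284.1, 34.8, 22.9, 16.1), (616.2, 29.0, 30.2, 6.0, -12.4), (643.0, 53.6, 4.2, 3.8, 77.6)]
expect stripe [615.78182298  27.77878455] [611.87364068  28.63090609] 47.175
```

View pics/seated.png

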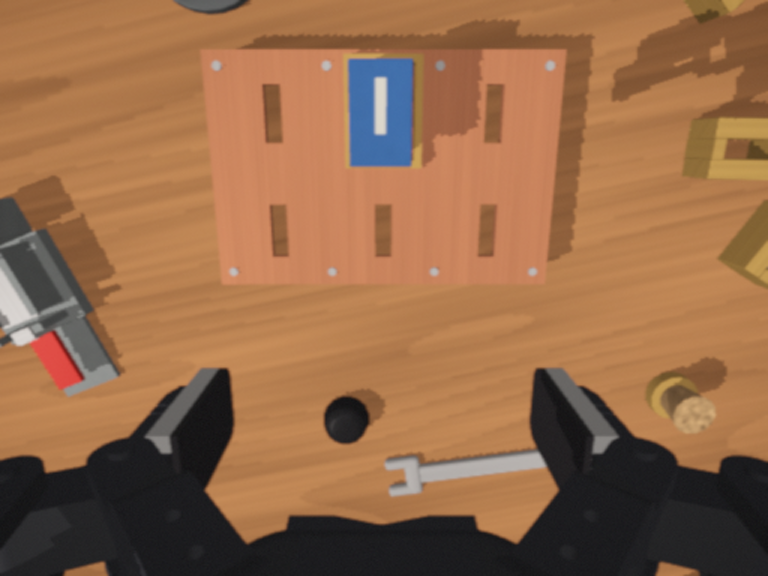

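The cartridge bottomed out at z 33.8, against 33.4 expected. The wrist view shows it square in the brass frame at (380,110), with its stripe within 1.5 mm of the seat centre. Now the first holder. I'm leaving slot_b empty because open fingers there would reach the cartridge cap.

```bash
cat >> h.py <<'E'
def pickplace(hx,hy,slot,dz=0):
    p=look("h",hx-60,hy,230,0.0)
    c=[r for r in rects(p,YEL(p),74,12) if np.hypot(r[0]-hx,r[1]-hy)<70 and 14<r[2]<28 and r[3]<6]
    print("seen",c)
    c=min(c,key=lambda r:np.hypot(r[0]-hx,r[1]-hy)); hx,hy=c[0],c[1]; a=np.radians(c[4])
    best=None; sx,sy=at(ST,SY,*slot)
    for k in(0,1):
        for m in (0,1):
            for t in(1,-1):
                ys=[a+k*np.pi,SY+m*np.pi,SY+m*np.pi+t*np.pi/2]
                J=[robot.solve_ik(P,down(w)) for P,w in zip(([hx,hy,19],[sx,sy,25],[sx,sy,25]),ys)]
                if any(j is None for j in J): continue
                J=np.array(J); cost=np.abs(np.diff(J[:,6])).sum()+np.abs(J[:,6]).max()
                if best is None or cost<best[0]: best=(cost,ys,J[:,6].round(2))
    print("ik",best); _,(ya,yi,yt),_=best
    robot.reach([hx,hy,120],down(ya)); robot.move_straight([hx,hy,19],rate=150); robot.grab(50)
    print("grip",robot.get_gripper_width(),robot.get_position()[2]); zp=19
    robot.move_straight([hx,hy,130],rate=150); robot.reach([sx,sy,130],down(yi)); robot.move_straight([sx,sy,60],rate=150); robot.pause(.15)
    print("held",robot.get_gripper_width())
    ok=False
    for dx,dy in ((0,0),(0,1),(0,-1),(-1.5,0),(1.5,0),(0,2),(0,-2)):
        x,y=at(ST,SY,slot[0]+dx,slot[1]+dy)
        robot.move_straight([x,y,52],rate=60); f0=robot.get_force()[2]
        for z in np.r_[np.arange(48,28,-2.5),27,26,25,24,23]:
            robot.move_straight([x,y,z],rate=40); f=robot.get_force()[2]-f0
            if f>7: break
        print("try",dx,dy,"z",round(robot.get_position()[2],1),"f",round(f,1))
        if z<29: ok=True; break
    if not ok: return False
    robot.move_straight([x,y,z+2],rate=40); robot.move_straight([x,y,z+2],down((yi+yt)/2),rate=60); robot.move_straight([x,y,z+2],down(yt),rate=60)
    robot.pause(.1); print("turned",np.round(robot.get_ft_torque(),2),np.round(robot.get_force(),1))
    robot.move_straight([x,y,z+0.5],rate=40)
    robot.let_go(); robot.move_straight([x,y,130],rate=200); print("t",robot.get_clock()); return True
E
python3 - <<'E'
from h import *
p=dict(np.load("seated.npz")); h=hsv(p)
cop=cv2.inRange(h,(0,100,110),(16,175,255)); cop=cv2.morphologyEx(cop,cv2.MORPH_OPEN,np.ones((3,3)))
print([r for r in rects(p,cop,40,3000)]); print([r for r in rects(p,cv2.inRange(h,(0,0,0),(30,255,150)),40,30) if 28<r[2]<40])
print([at(ST,SY,*s).round(1) for s in((-40,-75),(-40,0),(-40,75),(40,-75),(40,75))])
print(pickplace(662,-212,(40,-75)))
x,y=at(ST,SY,-50,-40); p=look("s",x,y,230,SY); dump(p,"s1"); save(p,"s1",scale=1.5)
print("stripe",[r for r in rects(p,YEL(p),80,12)],robot.get_clock())
E
```

```text
[(475.4, 57.9, 634.7, 422.9, 77.6)]
[(519.9, -28.4, 35.0, 9.9, -12.4), (552.8, 118.8, 36.2, 10.0, -11.6), (538.3, -213.3, 29.8, 14.0, 77.6), (599.0, -45.5, 36.6, 9.6, -12.0), (631.3, 101.2, 36.6, 10.7, -12.3)]
[array([521.6, -28.5]), array([537.6,  44.8]), array([553.6, 118.1]), array([599.8, -45.5]), array([631.8, 101.1])]
seen [(662.3, -211.6, 20.5, 3.2, 30.8)]
ik (np.float64(4.031223439101662), [np.float64(3.6791540632040465), np.float64(2.9269171555944906), np.float64(1.356120828799594)], array([ 1.74,  0.86, -0.54]))
grip 13.052700274735432 19.363586080208453
held 13.324499679873556
try 0 0 z 25.3 f 8.6
turned [-0.49  1.51  0.08] [-6.6 -2.4  4. ]
t 62.425
True
stripe [(597.5, -43.5, 21.0, 2.6, 77.7)] 64.0
```

View pics/s1.png

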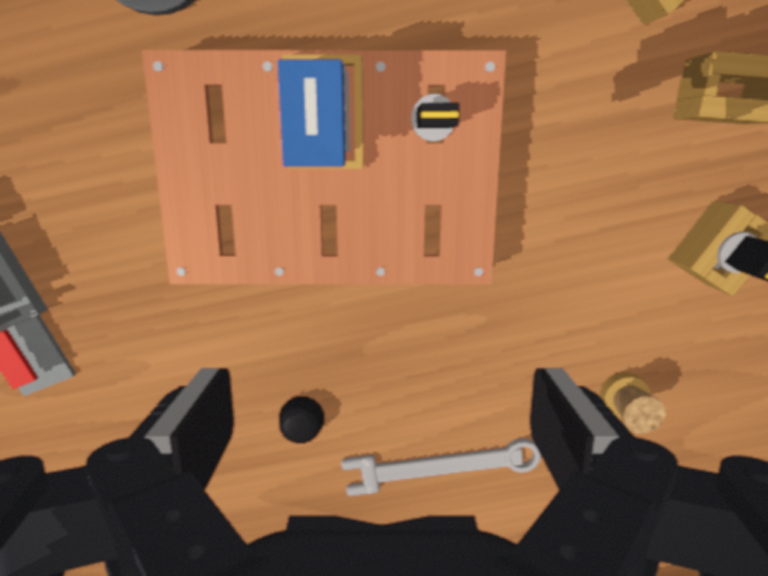

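The first holder is locked: stripe at (440,115), across the slot, shoulder flat. The other three follow.

```bash
python3 - <<'E'
from h import *
for h,s in (((456,-248),(-40,-75)),((531,-364),(40,75)),((436,-380),(-40,75))):
    if not pickplace(*h,s): print("FAILED",s); break
else:
    x,y=at(ST,SY,-50,0); p=look("s",x,y,230,SY); dump(p,"s2"); save(p,"s2",scale=1.5)
    print("stripe",[r for r in rects(p,YEL(p),80,12)]); save(robot.grab_frame("side"),"side2",scale=1.5); print(robot.get_clock())
E
```

```text
seen [(456.0, -248.5, 19.9, 3.1, -43.0)]
ik (np.float64(2.4583777309712005), [np.float64(2.3911010752322315), np.float64(2.9269171555944906), np.float64(1.356120828799594)], array([ 0.96,  0.97, -0.52]))
grip 13.2158903592368 19.300004124047454
held 13.169364597103353
try 0 0 z 25.3 f 12.6
turned [-0.04 -0.03  0.05] [ 0.   0.5 -1.2]
t 78.4167
seen [(531.3, -363.8, 20.3, 3.0, 83.2)]
ik (np.float64(2.8263384651043224), [np.float64(1.4521139376592822), np.float64(2.9269171555944906), np.float64(1.356120828799594)], array([ 0.3 ,  0.81, -0.68]))
grip 13.01243559259689 19.34060245262905
held 13.277998028585438
try 0 0 z 25.3 f 8.6
turned [ 0.01 -0.06  0.03] [ 0.1  0.1 -2.6]
t 93.175
seen [(435.8, -380.3, 20.5, 3.2, 23.5)]
ik (np.float64(3.777845073499644), [np.float64(0.41015237421866746), np.float64(2.9269171555944906), np.float64(1.356120828799594)], array([-0.46,  0.86, -0.75]))
grip 13.485030740399193 19.304321701945042
held 13.50035100442519
try 0 0 z 25.3 f 11.3
turned [-0.08  0.04 -0.03] [ 0.  -0.5  0.1]
t 108.1
stripe [(521.8, -27.0, 20.5, 3.0, 77.7), (554.1, 119.3, 20.6, 2.0, 77.7), (597.2, -44.0, 21.0, 2.6, 77.7), (632.3, 100.8, 21.0, 2.6, 77.7)]
109.6583
```

View pics/s2.png

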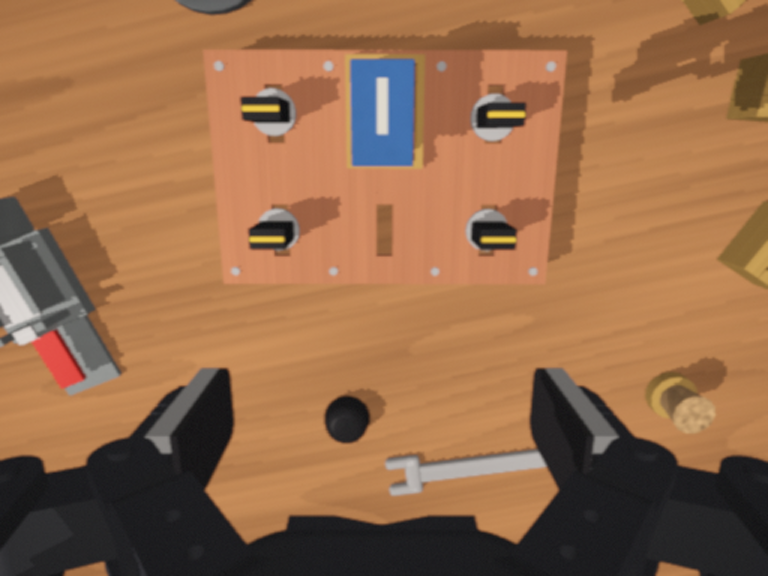

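View pics/side2.png

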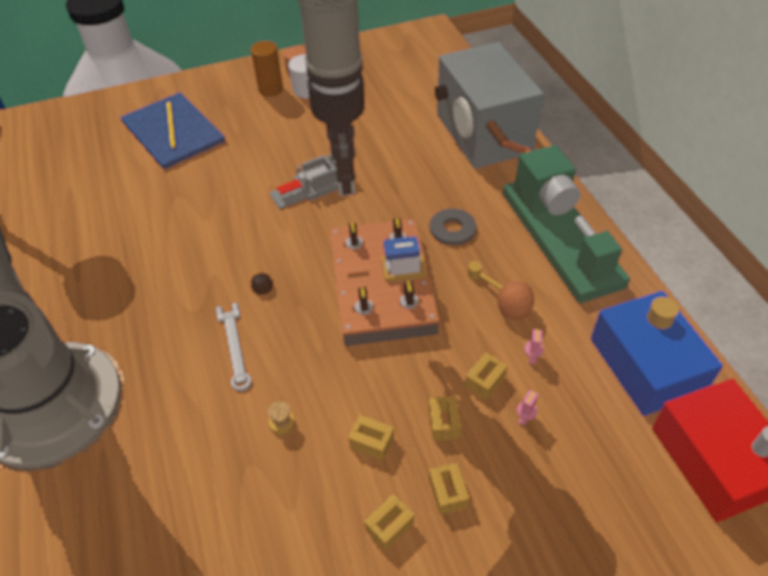

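All four holders stand locked across slots a, c, d and e, the cartridge is in the seat, and all five stands are empty. Nothing is held or touched, so I'm handing in.

```bash
python3 -c "
from h import *
print(robot.get_gripper_width(),np.round(robot.get_force(),1)); robot.sign_off()"
```

```text
85.9122580400034 [-0.6 -1.1 -0.2]
the job is handed in; nothing more can be done
```

The job is handed in, at about 110 s on the robot's clock. The cartridge is in its seat and all four holders present are locked in the stage. `sign_off` reports no verdict, so this rests on my own checks.

- **Cartridge:** I pressed the tongue and the pictures showed the cartridge popped up. I then lifted it out upright and set it down until it bottomed out. Its height was within about 0.5 mm of what I expected, it sat about 1.3 mm from the seat centre, and it was square to about 0.1°.
- **Holders:** They are in slots a, c, d and e, with the crossbars across the slots. In the final picture the stripes are 0.6 to 3 mm from the slot centres. All four bottomed out at the same height before the quarter turn. I left slot b empty because open fingers there would have reached the cartridge cap.
- **Other things:** The pink look-alikes and the bystanders were not touched. In the final side picture they look to be where they started. The empty brass stand ended a few centimetres aside; I had not gone near it, so that was most likely the announced knock.
- **End state:** The gripper is open and clear of everything.

**What disagreed:** The shut fingertips turned out to be about 28 mm behind the reported TCP, so my first presses on the tongue did not reach it. I confirmed the offset with a touch on the bench and allowed for it in every grasp after that. The turn of the first holder (slot d) showed some side force, about 7 N. It sits about 3 mm off centre, which is still inside the 10 mm limit.

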